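Quarter-turn the resin bust for its next UV pass

TASK

The muzzle side of the white horse bust has had its pass under the UV lamp bar. Turn the bust a quarter turn and stand it upright with its left side (the orange-marked face of the plinth) squarely up against the bent metal stop in front of the lamp, centred along the stop, then let go. Do not tip the white bust over, and leave the grey bust and the amber bottle where they are.

Things in the scene. Friction and masses are not known exactly. Their poses are not given: they have to be found in the camera images.
- white_bust_center (a point): White horse-head bust, 112 mm tall, 0.17 kg, loose; this point is on its upright axis, 56 mm above its underside. Plinth 60 mm square, 22 mm high, its left face orange. Neck and head have flat left and right sides 28 mm apart, 40 mm long, 25 to 100 mm above the underside: grip across these from above, 10 to 25 mm above this point. Axes: x to muzzle, y to its left, z up. Starts muzzle roughly to the lamp.
- stop_face (a point): Middle of the front face of the fixed bent metal stop (130 mm wide, 22 mm high lip) before the black UV lamp bar; point 11 mm above the counter. Axes: x level, square to the stop, pointing from this face into the lamp; y along the stop; z up. Lamp housing 170 mm wide, 99 mm high, from 50 to 100 mm behind this face. Bust stands in front of it, 20 to 60 mm off, at the start.
- grey_bust_center (a point): Centre of the grey horse bust, same shape and size as the white one but without orange, 56 mm above its underside; a bystander, leave it alone.
- amber_bottle_center (a point): Centre of the empty amber glass bottle with black twist cap, 64 mm in diameter, 150 mm tall, standing upright; this point is 75 mm above its underside; a bystander, leave it alone.
Not all that is in view belongs to the job. What is shaped like the part that bears white_bust_center but yellow is not meant.

How it is judged:
By the outcome, as a careful person would: the job done as asked, in the order asked, and still so for the second after the job is handed in, with the robot touching nothing.
It also fails if it takes over 32 s, if anything falls off the work surface, if the arm or the gripper's body presses on something with over 40 N, if the wrist force passes 120 N, or if a joint passes its speed limit or range.

ROBOT

A 6-joint arm with a two-finger parallel gripper is mounted at the origin on the work surface. World frame = base frame: x ahead of the robot, y to its left, z up, the work surface at z = 0. Lengths are in m, angles in rad, forces in N, time in s.
With the tool pointing down it reaches from about 0.3 to 0.775 m from the base axis. Payload 14.6 kg.
Tool frame: the origin (TCP) lies at the very end of the fingers, on their centre line; the grasp point (between the pads) lies 19 mm behind it; z points along the fingers, y is the direction in which the jaws open and shut (so a half turn about z gives the same grasp; the last joint's range is limited). The gripper opens to 94 mm and grips with 3 to 60 N. Pads are 16 mm wide; open, the fingers measure 119 mm over their backs; the gripper's body (75 mm by 177 mm) begins 78 mm behind the grasp point.
Start: joints at [1.26, 0.3, 1.521, -0, 1.321, -0.067], TCP at [0.133, 0.534, 0.181] pointing down, gripper open.
Joint ranges: [-3.03, 3.03], [-0.79, 2.21], [0.23, 2.52], [-1.04, 4.18], [0, 3.07], [-2.55, 2.55]. Speed limits (rad/s): [2.22, 2.22, 2.57, 3.14, 3.14, 3.14].

INTERFACE

Orientations are given as [roll, pitch, yaw] about the fixed x, y, z axes, in that order (R = Rz(yaw) Ry(pitch) Rx(roll)).
In Python, from station import ctrl, eyes gives the robot as it stands.
- The arm moves only by the tool jog_arm, never from a script. Its argument "moves" is a list of rows, each a list of 3 entries, a list of its own where there are three numbers: the shift along the world's x, y, z in mm, then the turn, a rotation vector about the world's x, y, z in units of 5 degrees (1.0 is 5 degrees), then the finger opening in mm, from 0 to 94. In form: [[[tx, ty, tz], [wx, wy, wz], jaw], ...]. A call has 1 to 5 rows; each row is the pose to reach, as a shift and turn from the pose commanded when the call began; what a row does not reach only later rows make up. A row lasts 1/12 s, in which the tool goes at most 41.7 mm and 7.16 degrees, less where a joint would pass 70% of its speed; a pose out of reach is approached as far as the arm can. A call with a gripper value outside its range is refused whole. The fingers move at their own pace and stop on an object; "squeeze" is the grip in N (left out, the last holds). Time passes only in rows, so rows that repeat a pose let the fingers close. It gives the time, the measured TCP pose, the force and the opening at its end, in the units of the state.
- ctrl.get_obs(): the state, without advancing time (a new reading comes with each control period).
- eyes.camera(name): name is "scene" or "top" or "wrist"; returns a dict with "frame" (400x640x3 uint8, red, green, blue), "vertical_fov" (degrees; the focal length in pixels is half the picture's height over the tangent of half this angle, whatever the lens; pixels are square), "cx", "cy" (the principal point, pixels), "k1" (the pictures are not rectified: a ray, as slopes to the right and down, at radius r is drawn at 1 + k1 r^2 times it, then the intrinsics apply), "eye" and "attitude" of the camera in the world; the wrist camera has in their place "hand_eye" (4x4, takes a point from camera to tool coordinates, whose origin is the TCP and whose axes are the flange's). Camera axes: x right, y down, z forward; pixel columns grow to the right and rows downward; lengths in m; the calibration is good to about 2 mm. A picture is of the moment at which its call begins: read the wrist's pose just before it. There is no depth.
- ctrl.hand_in(): hands the job in, once; it reports no verdict.
The state is a dict: "time_s": time; "qpos": joint angles; "joint_vel": joint speeds; "tau": joint torques, N m; "ee_pos": TCP position; "eef_rot": TCP orientation; "force": force on the tool from outside, world axes, zero at the start; "moment": the same for the moment, N m; "grip_width": finger opening in m.
Only numpy, scipy, OpenCV 4.12 (cv2) and the standard library are available. Lean on these libraries where they do the work, as an engineer would, in place of code of your own. Each camera call takes 0.05 s, during which the arm holds its last target.

## Working session

There is one attempt and no reset: what is moved stays moved. The work goes in short steps, Python scripts to look and compute and a tool call to move; the robot and the scene stay as the last step left them, time stands still between calls to the robot, and variables do not carry over. Pictures are saved under pics/ and viewed, and the job is handed in when it is done.

Besides the shell and the picture viewer there is one more tool, called as name(argument=value, ...) on one line, values as JSON. jog_arm: Moves the arm, as the interface text tells. Its arguments: {"type":"object","properties":{"moves":{"type":"array","items":{"type":"array"}},"squeeze":{"type":"number"}},"required":["moves"]}

```bash
mkdir -p pics; ls; cat > h.py <<'E'
import numpy as np, cv2, pickle
from station import ctrl, eyes
def grab(n):
    o=ctrl.get_obs(); c=eyes.camera(n); c['obs']=o
    pickle.dump(c,open(f'pics/{n}.pkl','wb'))
    return c
E
python3 - <<'E'
from h import *
print(ctrl.get_obs())
for n in ['scene','top']:
    c=grab(n); cv2.imwrite(f'pics/{n}0.png',c['frame'][:,:,::-1])
    print({k:v for k,v in c.items() if k not in('frame','obs')})
E
```

```text
pics
{'time_s': 0.0, 'qpos': array([ 1.26039819e+00,  3.00473116e-01,  1.52158349e+00,  1.32642537e-05,
        1.32070260e+00, -6.65779073e-02]), 'joint_vel': array([-2.50620207e-03,  8.86745418e-05,  1.46280014e-03,  8.89426843e-04,
       -7.12059495e-06,  1.33491034e-03]), 'tau': array([ 8.68250027e-05, -5.31822145e+01, -3.52728903e+01,  7.07405386e-02,
        2.44486704e-02, -3.44490729e-05]), 'ee_pos': array([0.13267397, 0.53345578, 0.18028423]), 'eef_rot': array([-3.14042954e+00, -9.04283516e-05,  2.89776908e+00]), 'force': array([-0.59893712, -0.11706655,  0.7406692 ]), 'moment': array([0.00576321, 0.00056642, 0.05544308]), 'grip_width': 0.09371848393343359}
{'vertical_fov': 53.004193944798075, 'cx': 322.82753672695526, 'cy': 198.2343669218974, 'k1': -0.08908045663639558, 'eye': array([0.89820838, 0.26896145, 0.70530425]), 'attitude': array([-2.44465431e+00,  1.56295717e-03,  2.43942733e+00])}
{'vertical_fov': 55.05302277925064, 'cx': 325.83869519755444, 'cy': 204.33522972317752, 'k1': -0.07623789669323869, 'eye': array([ 0.34926616, -0.15433268,  0.91707141]), 'attitude': array([-2.92195828,  0.00643243, -1.44404665])}
```

View pics/scene0.png

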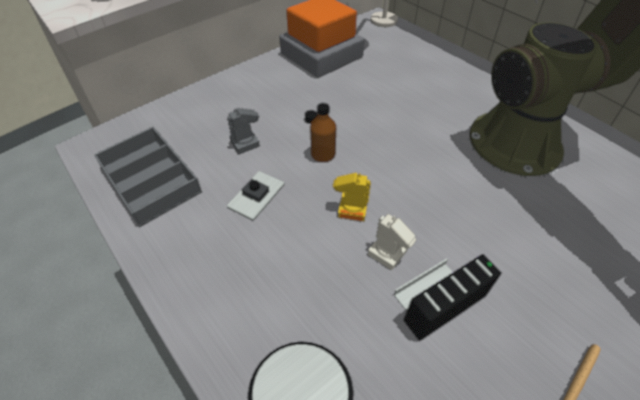

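View pics/top0.png

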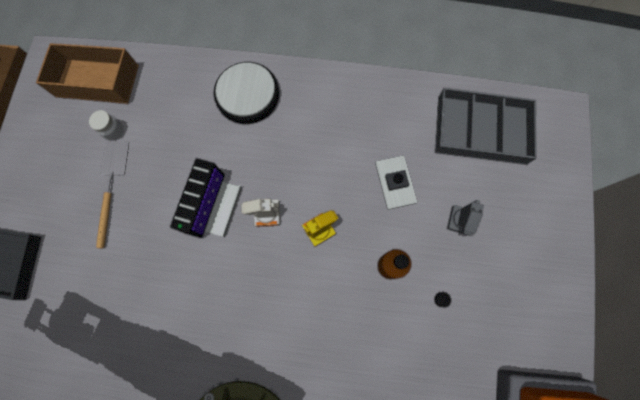

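```bash
cat >> h.py <<'E'
from scipy.spatial.transform import Rotation as R
def KD(c):
    f=200/np.tan(np.radians(c['vertical_fov'])/2)
    return np.array([[f,0,c['cx']],[0,f,c['cy']],[0,0,1]]),np.array([c['k1'],0,0,0,0.])
def pose(c):
    if 'eye' in c: return np.array(c['eye']),R.from_euler('xyz',c['attitude']).as_matrix()
    o=c['obs']; Rt=R.from_euler('xyz',o['eef_rot']).as_matrix(); H=np.array(c['hand_eye'])
    return o['ee_pos']+Rt@H[:3,3], Rt@H[:3,:3]
def ray(c,px):
    K,D=KD(c); u=cv2.undistortPoints(np.array(px,float).reshape(-1,1,2),K,D).reshape(-1,2)
    e,A=pose(c); return e,(A@np.c_[u,np.ones(len(u))].T).T
def onz(c,px,z):
    e,d=ray(c,px); return e+d*((z-e[2])/d[:,2])[:,None]
def proj(c,P):
    K,D=KD(c); e,A=pose(c); return cv2.projectPoints(((np.array(P,float).reshape(-1,3)-e)@A).reshape(-1,1,3),np.zeros(3),np.zeros(3),K,D)[0].reshape(-1,2)
def load(n): return pickle.load(open(f'pics/{n}.pkl','rb'))
def crop(c,x0,y0,w,h,s,name):
    cv2.imwrite('pics/'+name,cv2.resize(np.ascontiguousarray(c['frame'][y0:y0+h,x0:x0+w,::-1]),None,fx=s,fy=s,interpolation=cv2.INTER_CUBIC))
E
python3 - <<'E'
from h import *
t=load('top');s=load('scene')
crop(t,160,140,190,120,4,'t1.png');crop(s,320,160,190,180,3,'s1.png')
print(onz(t,[[262,208],[225,210],[320,227],[467,217],[395,264]],0.0).round(3))
E
```

```text
[[ 0.523  0.031  0.   ]
 [ 0.506  0.122  0.   ]
 [ 0.494 -0.116  0.   ]
 [ 0.563 -0.47   0.   ]
 [ 0.428 -0.304  0.   ]]
```

```bash
python3 - <<'E'
from h import *
c=grab('wrist'); cv2.imwrite('pics/w0.png',c['frame'][:,:,::-1]); print(c['hand_eye'],c['obs']['time_s'],c['vertical_fov'])
E
```

```text
[[-7.78288091e-04 -9.72853298e-01 -2.31421380e-01  6.60763277e-02]
 [ 9.99999295e-01 -5.49733145e-04 -1.05209743e-03 -7.02164465e-04]
 [ 8.96316456e-04 -2.31422036e-01  9.72853040e-01 -2.04318356e-01]
 [ 0.00000000e+00  0.00000000e+00  0.00000000e+00  1.00000000e+00]] 0.1 64.48240994286388
```

View pics/t1.png

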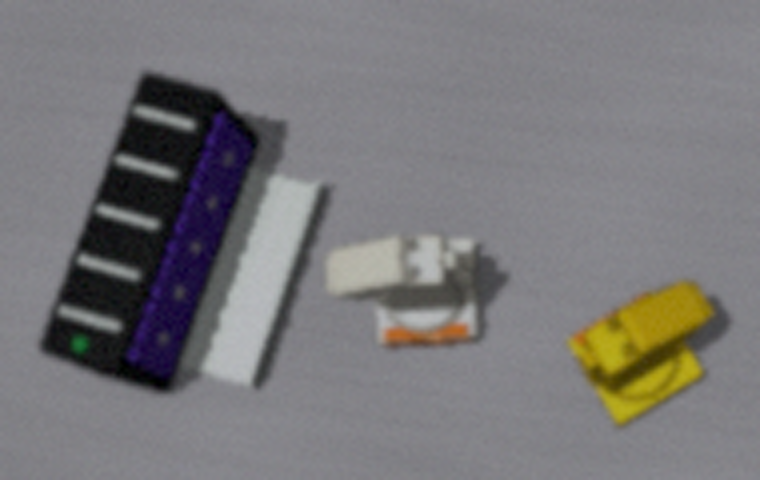

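View pics/s1.png

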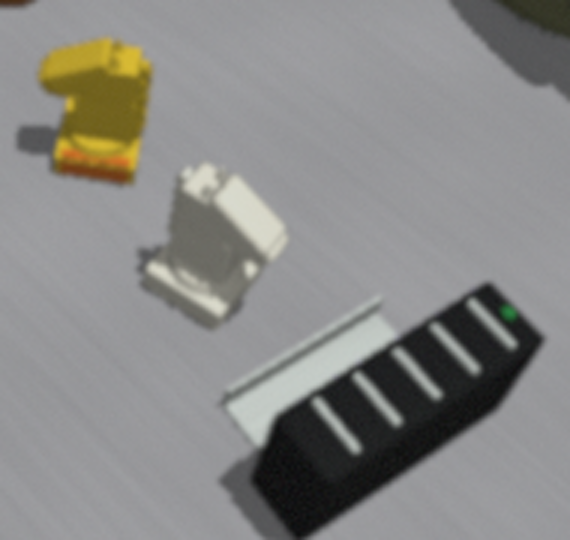

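View pics/w0.png

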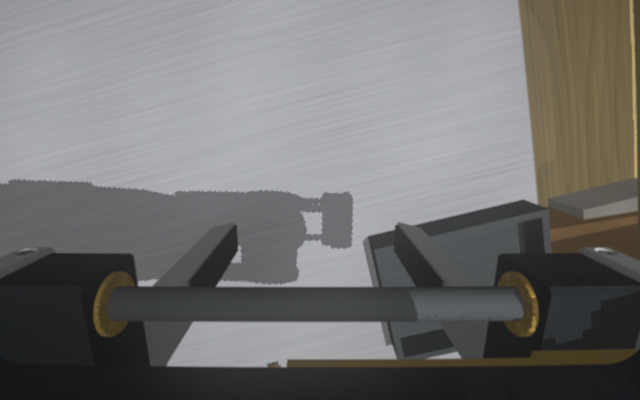

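```bash
python3 - <<'E'
from h import *
t=load('top');s=load('scene')
crop(t,212,172,80,65,10,'t2.png');crop(s,360,205,100,100,6,'s2.png')
p=onz(t,[[241.25,185.5],[223.75,236.25]],.022);q=onz(s,[[394,293.3],[446.7,259]],.022)
for a in(p,q):
    d=a[1]-a[0]; print(a.round(4),np.linalg.norm(d),np.degrees(np.arctan2(d[1],d[0])))
E
```

```text
[[0.5676 0.0865 0.022 ]
 [0.4399 0.1063 0.022 ]] 0.12922039934456556 171.15233752447529
[[0.5777 0.0941 0.022 ]
 [0.4435 0.1114 0.022 ]] 0.1353503541154842 172.65185056284756
```

View pics/t2.png

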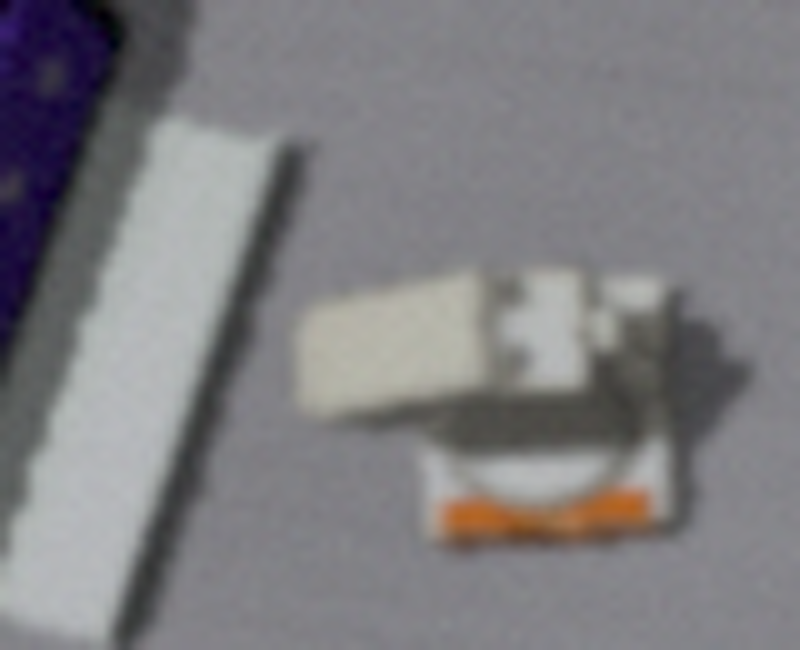

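View pics/s2.png

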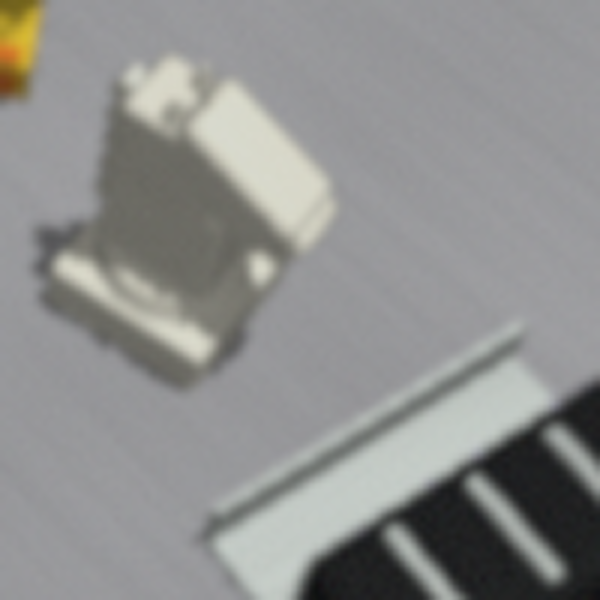

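Candidates: the white bust at scene (392,240) / top (262,208), the yellow one at scene (353,195) / top (320,227), and the grey one at scene (242,130) / top (467,217). The crop shows that the first is white with an orange left plinth face, so I choose it. Next I move to a close wrist view.

jog_arm(moves=[[[367,-564,10],[0,0,-15.2],94],[[367,-564,10],[0,0,-15.2],94],[[367,-564,10],[0,0,-15.2],94],[[367,-564,10],[0,0,-15.2],94],[[367,-564,10],[0,0,-15.2],94]])

```text
time_s: 0.57
ee_pos: [0.2468, 0.3573, 0.1838]
eef_rot: [-3.141, 0.0, 2.267]
force: [1.4, 0.2, 0.2]
grip_width: 0.0939
```

jog_arm(moves=[[[253,-387,0],[0,0,-8],94],[[253,-387,0],[0,0,-8],94],[[253,-387,0],[0,0,-8],94],[[253,-387,0],[0,0,-8],94],[[253,-387,0],[0,0,-8],94]])

```text
time_s: 0.98
ee_pos: [0.3609, 0.1828, 0.1841]
eef_rot: [3.141, -0.0, 1.642]
force: [0.5, 0.8, 0.8]
grip_width: 0.094
```

jog_arm(moves=[[[139,-213,-8],[0,0,-0.8],94],[[139,-213,-8],[0,0,-0.8],94],[[139,-213,-8],[0,0,-0.8],94],[[139,-213,-8],[0,0,-0.8],94],[[139,-213,-8],[0,0,-0.8],94]])

```text
time_s: 1.4
ee_pos: [0.4748, 0.0082, 0.1773]
eef_rot: [3.142, -0.0, 1.578]
force: [0.8, 1.1, -0.0]
grip_width: 0.0943
```

jog_arm(moves=[[[25,-38,0],[0,0,0],94],[[25,-38,0],[0,0,0],94],[[25,-38,0],[0,0,0],94]])

```text
time_s: 1.65
ee_pos: [0.4995, -0.0293, 0.1767]
eef_rot: [-3.14, -0.0, 1.575]
force: [0.4, 0.3, -1.1]
grip_width: 0.0938
```

```bash
python3 - <<'E'
from h import *
c=grab('wrist'); o=c['obs']; print(o['ee_pos'],o['eef_rot'],abs(o['joint_vel']).max())
cv2.imwrite('pics/w1.png',c['frame'][:,:,::-1])
crop(c,200,20,220,170,3.6,'w1c.png')
E
```

```text
[ 0.49949769 -0.02927866  0.17665915] [-3.14028215e+00 -1.41597510e-04  1.57495292e+00] 0.057468840130344354
```

View pics/w1.png

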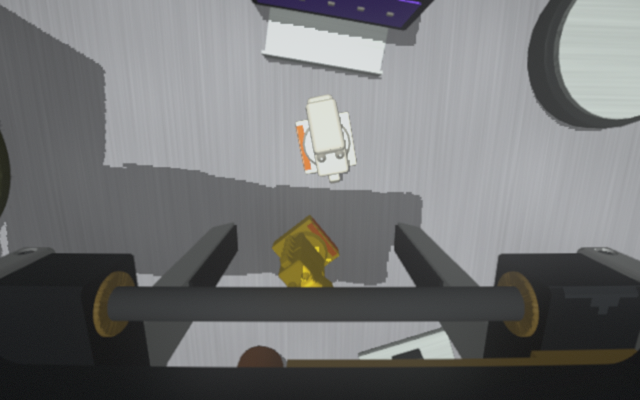

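View crop.

View pics/w1c.png

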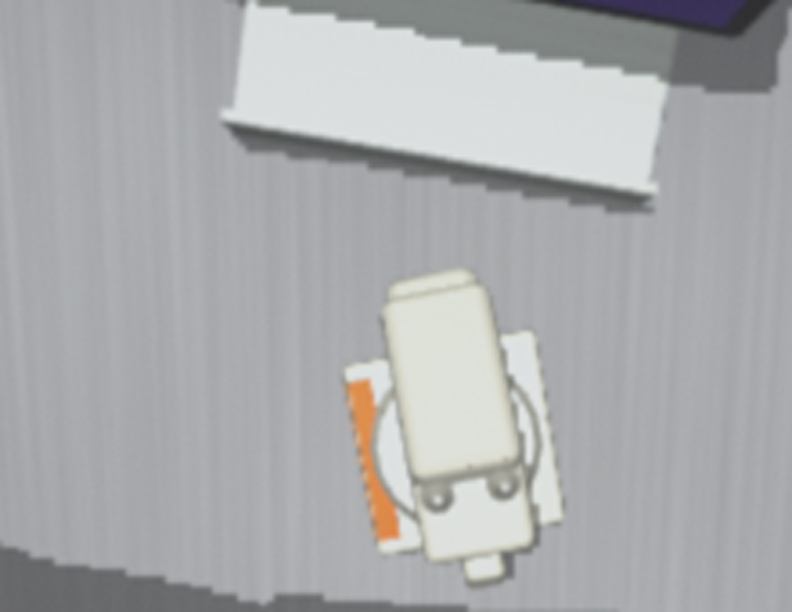

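```bash
cat >> h.py <<'E'
def rect(c,p4,z):
    P=onz(c,p4,z); ctr=P.mean(0); (w,ang)=(cv2.minAreaRect((P[:,:2]*1000).astype(np.float32))[1:]); return P,ctr,w,ang
E
python3 - <<'E'
from h import *
c=load('wrist')
f=lambda L:np.array(L,float)/3.6+[200,20]
p=onz(c,f([[226,121],[655,193]]),.022); d=p[1]-p[0]
print('stop',p.round(4),np.linalg.norm(d),np.degrees(np.arctan2(d[1],d[0])),'mid',p.mean(0).round(4))
P,ctr,w,a=rect(c,f([[346,368],[384,553],[563,520],[535,332]]),.022)
print('plinth',P.round(4),ctr.round(4),w,a)
e=[np.degrees(np.arctan2(*(P[j]-P[i])[[1,0]])) for i,j in((1,0),(2,3),(1,2),(0,3))];print(e)
# head top ridge: neck/head sides z~.1
H=onz(c,f([[385,310],[410,478],[521,460],[490,290]]),.1);print('head',H.round(4))
t=load('top'); print(onz(t,np.array([[425,455],[437,540],[668,270]])/10+[212,172],.022).round(4))
E
```

```text
stop [[0.4436 0.1077 0.022 ]
 [0.5703 0.0882 0.022 ]] 0.12816621358332417 -8.75119730538326 mid [0.5069 0.098  0.022 ]
plinth [[ 0.4781  0.0372  0.022 ]
 [ 0.4896 -0.02    0.022 ]
 [ 0.546  -0.0093  0.022 ]
 [ 0.5357  0.0481  0.022 ]] [0.5123 0.014  0.022 ] (58.612098693847656, 58.29033279418945) 10.701030731201172
[np.float64(101.34892496132662), np.float64(100.24717685779183), np.float64(10.734067426416788), np.float64(10.701034587869781)]
head [[0.4921 0.0504 0.1   ]
 [0.4981 0.0108 0.1   ]
 [0.5252 0.0152 0.1   ]
 [0.5169 0.055  0.1   ]]
[[ 0.4937  0.0411  0.022 ]
 [ 0.4738  0.0349  0.022 ]
 [ 0.5457 -0.0096  0.022 ]]
```

jog_arm(moves=[[[6,22,0],[0,0,1.05],80],[[13,43,0],[0,0,2.1],70],[[13,43,-40],[0,0,2.1],60],[[13,43,-75],[0,0,2.1],60],[[13,43,-100],[0,0,2.1],60]])

```text
time_s: 2.12
ee_pos: [0.5105, 0.0173, 0.0752]
eef_rot: [-3.14, -0.001, 1.764]
force: [0.1, 0.2, -0.2]
grip_width: 0.0641
```

jog_arm(moves=[[[0,0,-24],[0,0,0],60],[[0,0,-24],[0,0,0],60],[[0,0,-24],[0,0,0],60]])

```text
time_s: 2.37
ee_pos: [0.5114, 0.0164, 0.0535]
eef_rot: [-3.14, -0.0, 1.763]
force: [0.3, 0.0, 0.7]
grip_width: 0.06
```

```bash
python3 - <<'E'
from h import *
c=grab('wrist'); o=c['obs']; print(o['ee_pos'],o['eef_rot'],o['force'],o['grip_width'])
cv2.imwrite('pics/w2.png',c['frame'][:,:,::-1])
E
```

```text
[0.51141976 0.01643962 0.05352994] [-3.14012703e+00 -4.39251767e-04  1.76255735e+00] [0.31102189 0.01929794 0.70847728] 0.06000582449890556
```

View pics/w2.png

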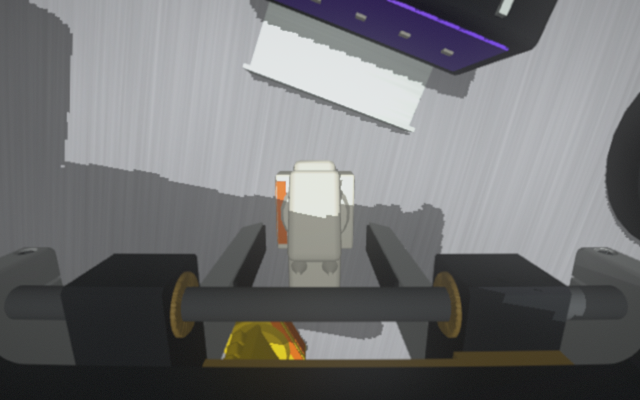

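The bust sits aligned and centred between the open fingers, with the head at (315,210) and the finger tips at (258,230) and (374,230). I close on it now.

jog_arm(squeeze=20, moves=[[[0,0,0],[0,0,0],20],[[0,0,0],[0,0,0],20],[[0,0,0],[0,0,0],20],[[0,0,0],[0,0,0],20],[[0,0,0],[0,0,0],20]])

```text
time_s: 2.83
ee_pos: [0.5123, 0.0153, 0.0538]
eef_rot: [3.141, 0.0, 1.761]
force: [-0.3, 0.5, 0.5]
grip_width: 0.0303
```

jog_arm(moves=[[[0,0,0],[0,0,0],20],[[0,0,0],[0,0,0],20],[[0,0,8],[0,0,0],20],[[0,0,20],[0,0,0],20],[[0,0,30],[0,0,0],20]])

```text
time_s: 3.25
ee_pos: [0.5121, 0.0154, 0.0842]
eef_rot: [-3.141, -0.0, 1.761]
force: [1.5, 0.5, -1.2]
grip_width: 0.0281
```

jog_arm(moves=[[[-2,5,0],[0,0,-1.4],20],[[-4,10,0],[0,0,-2.8],20],[[-6,15,0],[0,0,-4.2],20],[[-8,20,0],[0,0,-5.6],20],[[-11,25,0],[0,0,-7],20]])

```text
time_s: 3.67
ee_pos: [0.5012, 0.0406, 0.084]
eef_rot: [3.141, -0.0, 1.144]
force: [1.1, 0.0, -1.6]
grip_width: 0.0279
```

jog_arm(moves=[[[0,0,0],[0,0,-1.4],20],[[0,0,0],[0,0,-2.8],20],[[0,0,0],[0,0,-4.2],20],[[0,0,0],[0,0,-5.6],20],[[0,0,0],[0,0,-7],20]])

```text
time_s: 4.08
ee_pos: [0.5013, 0.0404, 0.084]
eef_rot: [3.141, -0.0, 0.533]
force: [-0.3, -0.6, -1.9]
grip_width: 0.0275
```

jog_arm(moves=[[[0,0,0],[0,0,-1.4],20],[[0,0,0],[0,0,-2.8],20],[[0,0,0],[0,0,-4.2],20],[[0,0,0],[0,0,-5.6],20],[[0,0,0],[0,0,-7],20]])

```text
time_s: 4.5
ee_pos: [0.5013, 0.0404, 0.0839]
eef_rot: [-3.142, -0.0, -0.077]
force: [0.6, 0.4, -1.5]
grip_width: 0.0276
```

jog_arm(moves=[[[0,0,0],[0,0,-0.9],20],[[0,0,0],[0,0,-0.9],20],[[0,0,0],[0,0,-0.9],20]])

```text
time_s: 4.75
ee_pos: [0.5012, 0.0404, 0.0838]
eef_rot: [-3.142, -0.0, -0.147]
force: [0.4, 0.3, -1.4]
grip_width: 0.0282
```

```bash
python3 - <<'E'
from h import *
for n in ['wrist','top','scene']:
    c=grab(n); o=c['obs']
    if n=='wrist': cv2.imwrite('pics/w3.png',c['frame'][:,:,::-1]); print(o['ee_pos'],o['eef_rot'],o['force'],o['grip_width'])
    if n=='top': crop(c,160,140,190,120,4,'t3.png')
    if n=='scene': crop(c,320,160,190,180,3,'s3.png')
E
```

```text
[0.50124208 0.04036727 0.08376862] [-3.14153789e+00 -2.63807278e-04 -1.47089918e-01] [ 0.37756934  0.31332202 -1.43657371] 0.028188663895931512
```

View pics/w3.png

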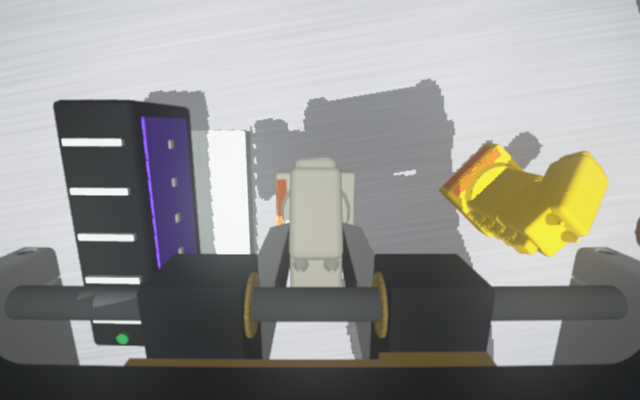

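View pics/t3.png

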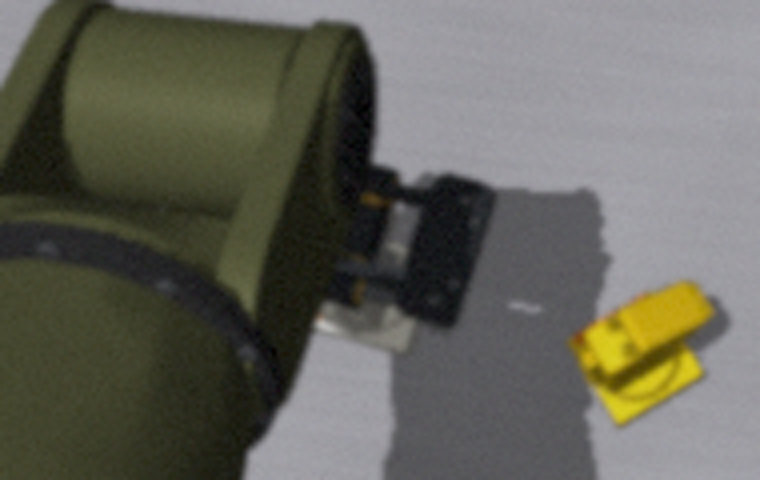

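View pics/s3.png

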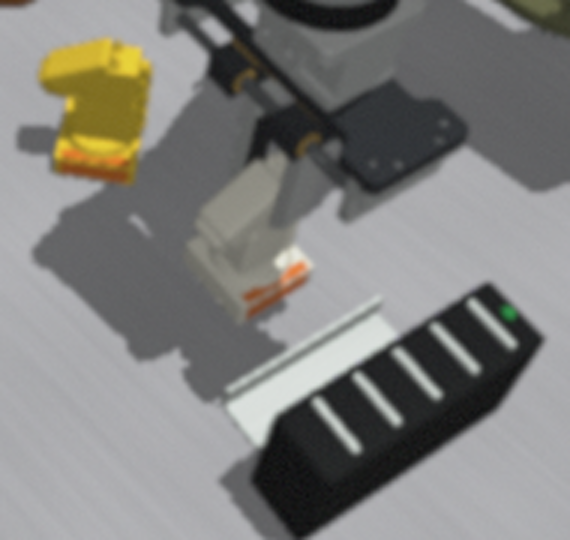

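```bash
python3 - <<'E'
from h import *
c=load('wrist'); crop(c,190,115,175,145,4.5,'w3c.png')
E
```

```text
(no output)
```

View pics/w3c.png

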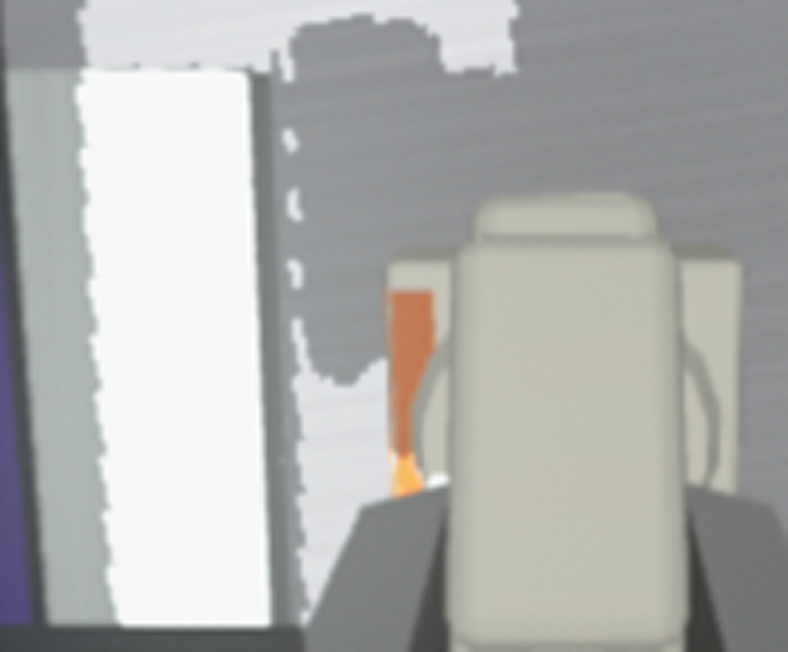

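```bash
python3 - <<'E'
from h import *
c=load('wrist')
f=lambda L:np.array(L,float)/4.5+[190,115]
for nm,L,z in(('liptop',[[251,70],[271,625]],.022),('lipbot',[[274,75],[302,625]],0.),('plL',[[388,265],[389,490]],.052),('plFront',[[388,262],[742,262]],.052),('plR',[[742,262],[736,490]],.052),('headL',[[460,250],[449,600]],.13),('headR',[[672,250],[686,600]],.13)):
    p=onz(c,f(L),z);d=p[1]-p[0];print(nm,p.round(4).tolist(),np.linalg.norm(d).round(4),np.degrees(np.arctan2(d[1],d[0])).round(2))
E
```

```text
liptop [[0.5701, 0.0871, 0.022], [0.4629, 0.1046, 0.022]] 0.1086 170.77
lipbot [[0.5687, 0.0875, 0.0], [0.4533, 0.1041, 0.0]] 0.1166 171.85
plL [[0.535, 0.0643, 0.052], [0.4962, 0.071, 0.052]] 0.0393 170.16
plFront [[0.5355, 0.0642, 0.052], [0.5268, 0.0057, 0.052]] 0.0591 -98.48
plR [[0.5268, 0.0057, 0.052], [0.4873, 0.0115, 0.052]] 0.0399 171.66
headL [[0.5459, 0.0447, 0.13], [0.505, 0.0528, 0.13]] 0.0417 168.77
headR [[0.5425, 0.0213, 0.13], [0.5009, 0.0251, 0.13]] 0.0417 174.79
```

jog_arm(moves=[[[0,20,0],[0,0,0],20],[[0,20,-15],[0,0,0],20],[[0,20,-26],[0,0,0],20],[[0,20,-30],[0,0,0],20],[[0,20,-30],[0,0,0],20]])

```text
time_s: 5.32
ee_pos: [0.5011, 0.0603, 0.053]
eef_rot: [-3.142, 0.001, -0.149]
force: [0.3, -0.6, -1.9]
grip_width: 0.0277
```

```bash
python3 - <<'E'
from h import *
for n in ['wrist','scene']:
    c=grab(n); o=c['obs']; print(o['ee_pos'],o['eef_rot'],o['force'],o['grip_width'])
    if n=='wrist': crop(c,190,115,175,145,4.5,'w4c.png')
    if n=='scene': crop(c,370,200,100,110,5,'s4.png')
E
```

```text
[0.50109868 0.06028102 0.05300241] [-3.14154147e+00  6.05453660e-04 -1.49021335e-01] [ 0.29636723 -0.64671412 -1.94540618] 0.02772183782173282
[0.50105544 0.06010238 0.05310824] [ 3.14143569e+00  6.38304994e-04 -1.49274236e-01] [-0.15457339  0.30139584 -1.44229393] 0.028092982380046386
```

View pics/w4c.png

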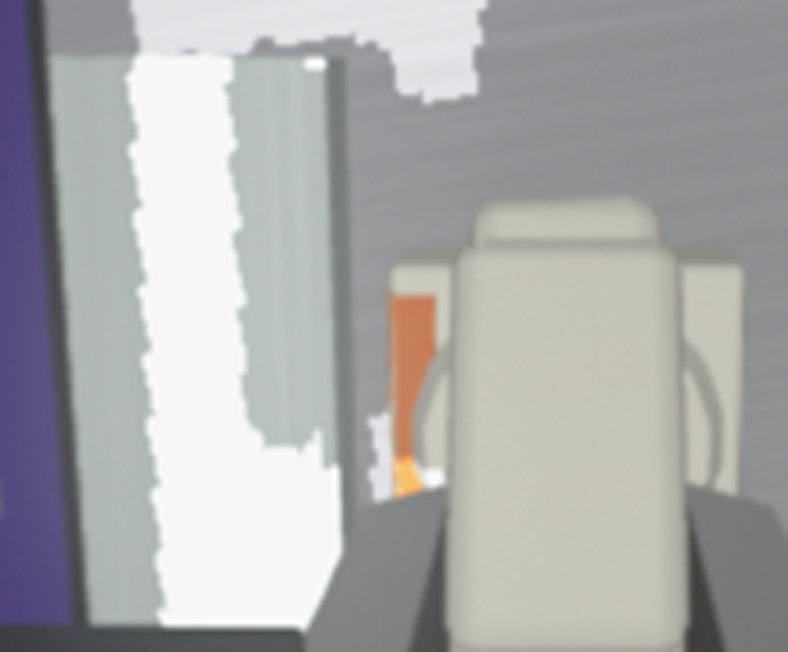

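View pics/s4.png

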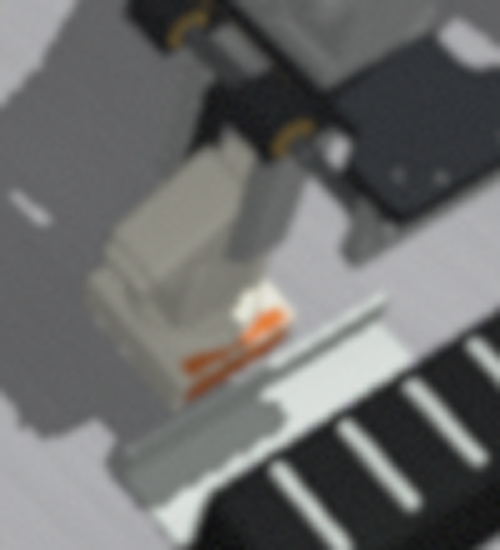

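```bash
python3 - <<'E'
from h import *
c=load('wrist')
f=lambda L:np.array(L,float)/4.5+[190,115]
lip=onz(c,f([[329,60],[341,480]]),.022); pl=onz(c,f([[390,265],[392,490],[743,265],[739,490]]),.022)
d=lip[1]-lip[0]; print(np.degrees(np.arctan2(d[1],d[0])))
for k in(0,2):
  e=pl[k+1]-pl[k]; print(np.degrees(np.arctan2(e[1],e[0])))
a=np.radians(-8.75);u=np.array([np.cos(a),np.sin(a)]);n=np.array([-u[1],u[0]])
r=pl[:,:2]-lip[0,:2]; print('along from lip end',(r@u).round(4),'across',(r@n).round(4)); print(pl.round(4),lip.round(4))
E
```

```text
170.95274800358266
170.31297856074053
172.04777149814737
along from lip end [-0.0334 -0.0726 -0.0332 -0.0724] across [-0.009  -0.0084 -0.0678 -0.0683]
[[0.5349 0.0837 0.022 ]
 [0.4963 0.0903 0.022 ]
 [0.5261 0.0256 0.022 ]
 [0.4873 0.031  0.022 ]] [[0.5693 0.0875 0.022 ]
 [0.4993 0.0987 0.022 ]]
```

jog_arm(moves=[[[-0.8,6.2,0],[0,0,0],20],[[-0.8,6.2,0],[0,0,0],20],[[-0.7,7.2,0],[0,0,0],20],[[-0.5,8.2,0],[0,0,0],20],[[-0.5,8.2,0],[0,0,0],20]])

```text
time_s: 5.83
ee_pos: [0.5007, 0.0687, 0.0534]
eef_rot: [-3.142, -0.0, -0.15]
force: [0.3, -0.4, -2.2]
grip_width: 0.0281
```

jog_arm(moves=[[[0.1,0.6,0],[0,0,0],20],[[0.1,0.6,0],[0,0,0],20]])

```text
time_s: 6.0
ee_pos: [0.5008, 0.0692, 0.0534]
eef_rot: [3.142, 0.0, -0.15]
force: [-0.0, -0.4, -2.7]
grip_width: 0.0278
```

jog_arm(moves=[[[0.1,0.6,0],[0,0,0],20],[[0.1,0.6,0],[0,0,0],20]])

```text
time_s: 6.17
ee_pos: [0.5009, 0.0697, 0.0534]
eef_rot: [3.141, 0.0, -0.15]
force: [0.1, 0.1, -1.9]
grip_width: 0.028
```

jog_arm(moves=[[[0.1,0.6,0],[0,0,0],20],[[0.1,0.6,0],[0,0,0],20]])

```text
time_s: 6.33
ee_pos: [0.5009, 0.0699, 0.0534]
eef_rot: [3.141, 0.0, -0.15]
force: [-1.5, -3.5, 0.3]
grip_width: 0.0275
```

jog_arm(moves=[[[0.1,0.5,0],[0,0,0],20],[[0.1,0.5,0],[0,0,0],20]])

```text
time_s: 6.5
ee_pos: [0.5009, 0.0701, 0.0535]
eef_rot: [3.14, 0.0, -0.15]
force: [-2.6, -7.7, 2.0]
grip_width: 0.0278
```

```bash
python3 - <<'E'
from h import *
for n in ['wrist','scene']:
    c=grab(n); o=c['obs']; print(o['ee_pos'],o['eef_rot'],o['force'],o['moment'],o['grip_width'])
    if n=='wrist': crop(c,190,115,175,145,4.5,'w5c.png')
    if n=='scene': crop(c,370,200,100,110,5,'s5.png')
E
```

```text
[0.50088567 0.07005017 0.05345567] [ 3.14001535e+00  3.67584858e-04 -1.49919869e-01] [-2.56102969 -7.67678731  2.04469966] [-1.86658627  0.64365015 -0.17522042] 0.027776308762575162
[0.50089738 0.07006652 0.05348162] [ 3.14008614e+00  3.10989304e-04 -1.49917222e-01] [-2.71910462 -7.22716896  1.53992518] [-1.82269321  0.7396596  -0.17032959] 0.027786969992060765
```

View pics/w5c.png

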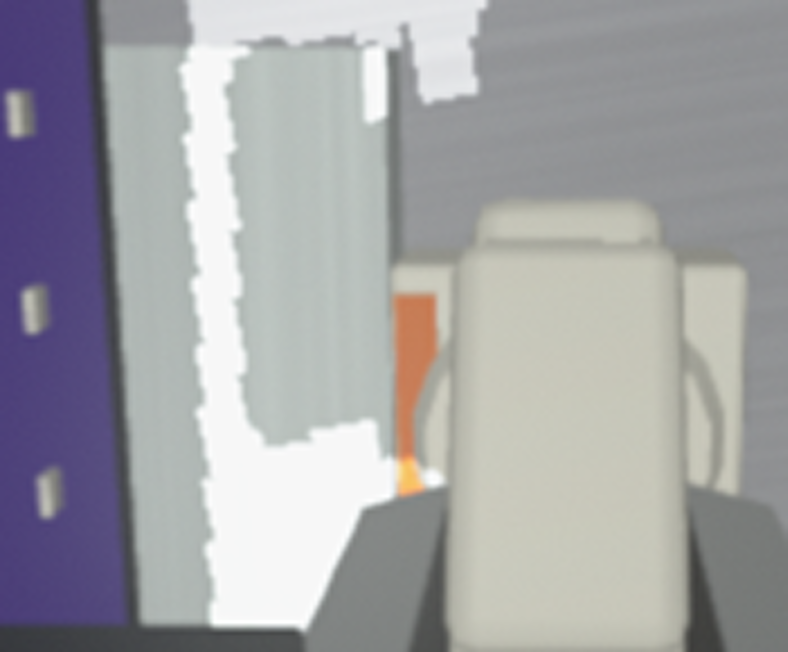

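View pics/s5.png

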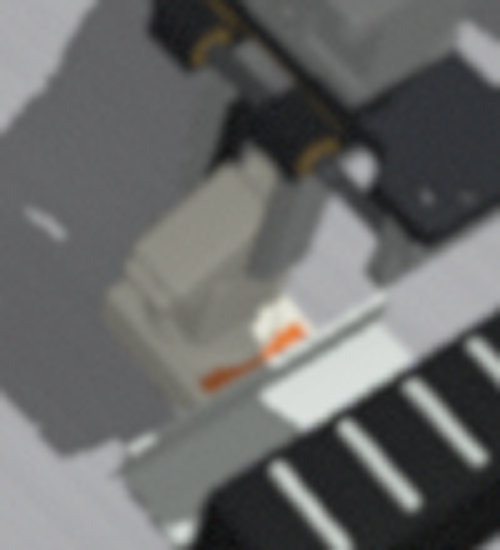

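```bash
python3 - <<'E'
from h import *
c=load('wrist')
f=lambda L:np.array(L,float)/4.5+[190,115]
lip=onz(c,f([[388,47],[394,455]]),.022); pl=onz(c,f([[393,265],[746,265]]),.022)
d=lip[1]-lip[0]; print(np.degrees(np.arctan2(d[1],d[0])))
a=np.radians(-8.75);u=np.array([np.cos(a),np.sin(a)]);n=np.array([-u[1],u[0]])
r=pl[:,:2]-lip[0,:2]; print((r@u),(r@n))
s=load('scene')
q=onz(s,np.array([[125,455],[385,300]])/5+[370,200],.022); print('lip ends scene',q.round(4))
g=onz(s,np.array([[305,320]])/5+[370,200],.022);print(g.round(4), (q[0]-g[0])[:2]@u,(q[1]-g[0])[:2]@u)
E
```

```text
170.6307262154676
[-0.03547505 -0.03537944] [ 7.13755745e-05 -5.88021643e-02]
lip ends scene [[0.5729 0.092  0.022 ]
 [0.4449 0.1133 0.022 ]]
[[0.4763 0.0982 0.022 ]] 0.09640906463485853 -0.033330806607332834
```

jog_arm(moves=[[[0,-0.2,-0.5],[0,0,0],20],[[0,-0.2,-0.5],[0,0,0],20]])

```text
time_s: 6.77
ee_pos: [0.501, 0.07, 0.053]
eef_rot: [3.141, 0.0, -0.15]
force: [-1.6, -6.7, 1.2]
grip_width: 0.0277
```

jog_arm(moves=[[[0,0,0],[0,0,0],34],[[0,0,0],[0,0,0],40],[[0,0,0],[0,0,0],46],[[0,0,0],[0,0,0],52],[[0,0,0],[0,0,0],52]])

```text
time_s: 7.18
ee_pos: [0.5011, 0.0708, 0.0529]
eef_rot: [-3.141, -0.0, -0.15]
force: [-0.6, 0.1, -0.3]
grip_width: 0.0516
```

```bash
python3 - <<'E'
from h import *
c=grab('wrist'); o=c['obs']; print(o['ee_pos'],o['force'],o['grip_width'])
crop(c,190,115,175,145,4.5,'w6c.png')
E
```

```text
[0.50111692 0.07081015 0.05291484] [-0.64265563  0.0831655  -0.32940428] 0.051585637978699896
```

View pics/w6c.png

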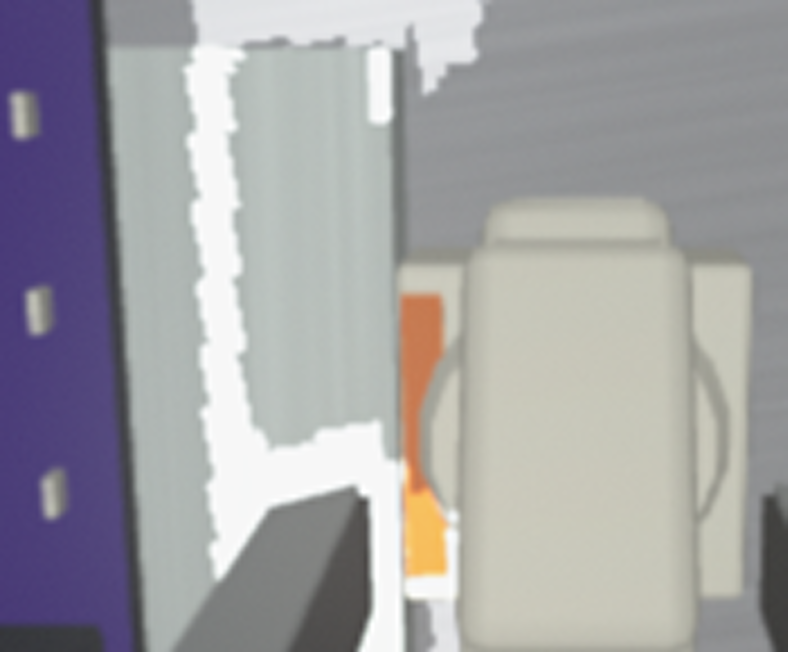

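jog_arm(moves=[[[0,0,15],[0,0,0],52],[[0,0,40],[0,0,0],52],[[0,0,80],[0,0,0],60],[[-10,0,115],[0,0,0],60],[[-50,-10,125],[0,0,0],60]])

```text
time_s: 7.65
ee_pos: [0.4555, 0.0615, 0.1826]
eef_rot: [-3.14, -0.008, -0.149]
force: [0.9, -0.1, 0.8]
grip_width: 0.0597
```

jog_arm(moves=[[[-30,-20,0],[0,0,0],60],[[-30,-20,0],[0,0,0],60],[[-30,-20,0],[0,0,0],60]])

```text
time_s: 7.9
ee_pos: [0.4213, 0.0405, 0.1784]
eef_rot: [-3.141, -0.002, -0.151]
force: [1.7, -0.1, 0.4]
grip_width: 0.0601
```

```bash
python3 - <<'E'
from h import *
for n in ['wrist','top','scene']:
    c=grab(n); o=c['obs']
    if n=='wrist': cv2.imwrite('pics/w7.png',c['frame'][:,:,::-1]); crop(c,200,20,220,170,3.6,'w7c.png'); print(o['ee_pos'],o['eef_rot'],o['force'],o['time_s'])
    if n=='scene': crop(c,320,160,190,180,3,'s7.png')
E
```

```text
[0.42133539 0.04047363 0.17839204] [-3.14125905e+00 -1.68331921e-03 -1.50835561e-01] [ 1.74785218 -0.06582714  0.44403894] 7.9
```

View pics/w7.png

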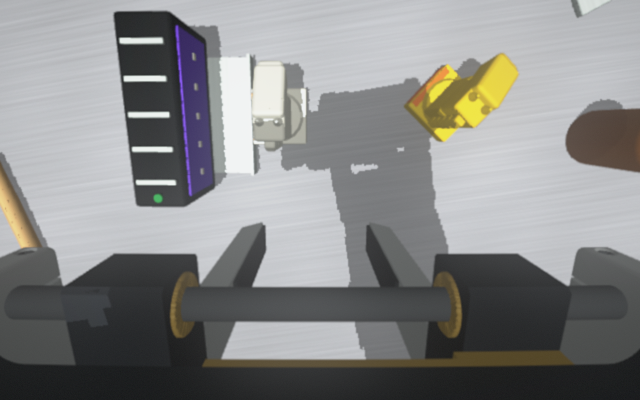

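View pics/w7c.png

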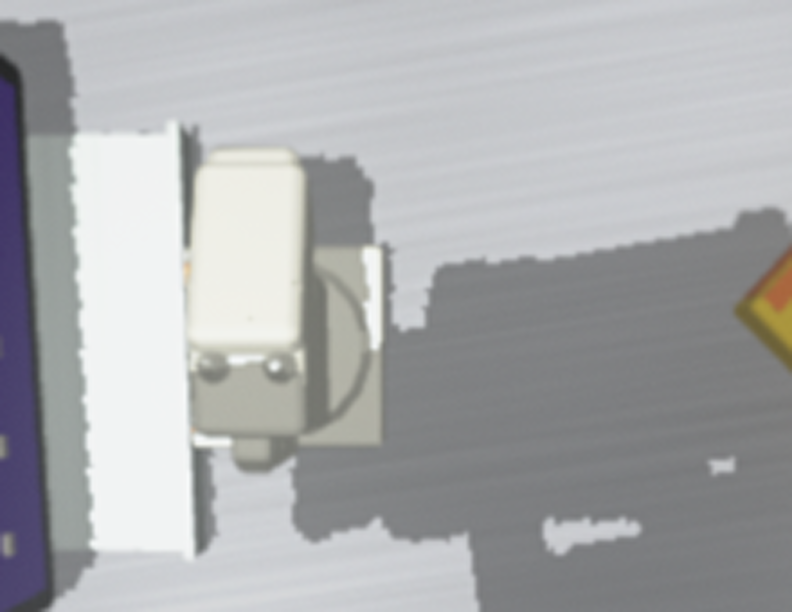

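View pics/s7.png

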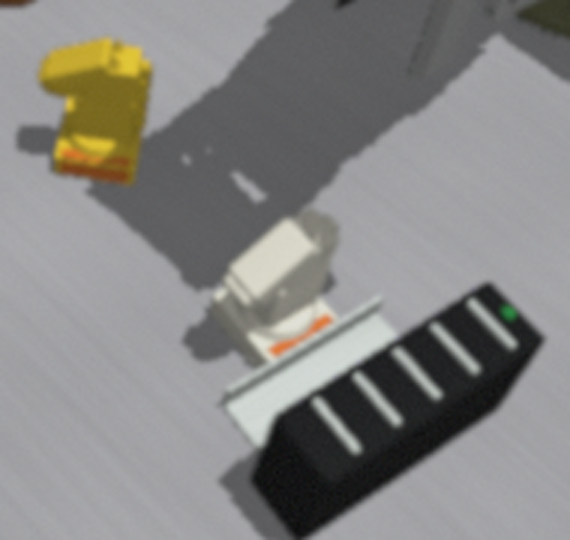

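```bash
python3 - <<'E'
from h import *
c=load('wrist')
f=lambda L:np.array(L,float)/3.6+[200,20]
lip=onz(c,f([[180,122],[195,557]]),.022); pl=onz(c,f([[383,247],[381,444],[193,445]]),.022)
d=lip[0]-lip[1]; a=np.arctan2(d[1],d[0]);print(np.degrees(a),np.linalg.norm(d))
e=pl[0]-pl[1];print('plinth R edge',np.degrees(np.arctan2(e[1],e[0])),np.linalg.norm(e)); e=pl[1]-pl[2];print('rear edge',np.degrees(np.arctan2(e[1],e[0]))+90,np.linalg.norm(e))
u=np.array([np.cos(a),np.sin(a)]);n=np.array([-u[1],u[0]])
r=pl[:,:2]-lip[:,:2].mean(0); print((r@u).round(4),(r@n).round(4))
E
```

```text
-9.115468030748154 0.12956575693039457
plinth R edge -9.651688202519184 0.05865679428509722
rear edge -8.436699542241087 0.05874341970550186
[ 0.0299 -0.0288 -0.0294] [-0.0599 -0.0594 -0.0006]
```

```bash
python3 - <<'E'
from h import *
t=load('top'); print(t['obs']['time_s']); cv2.imwrite('pics/t7.png',t['frame'][:,:,::-1])
print(ctrl.hand_in())
E
```

```text
7.95
the job is handed in; nothing more can be done
None
```

View pics/t7.png

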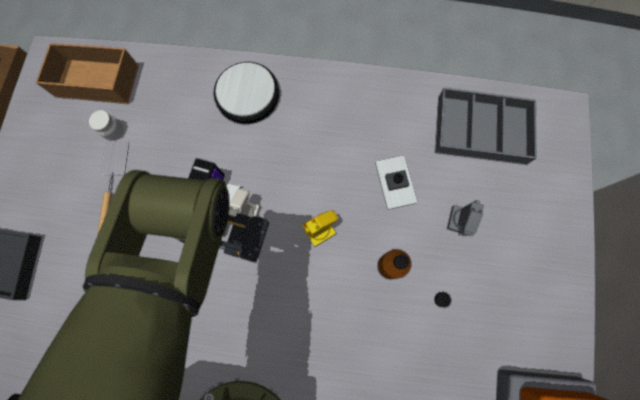

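I gripped the white bust across its neck, lifted it 30 mm and turned it about 109° clockwise (a quarter turn plus its starting skew). I then set it down, pressed its orange plinth face lightly against the stop (about 8 N), let go and backed the arm away. I handed the job in at about 8 s.

- **Last wrist view, bust:** It stands upright, centred to about 0.5 mm along the stop. It is square to within about 0.7°, and the two plinth edges differ by about 1.2°, which is near the pixel limit. The measured gap of about 0.6 mm matches the plinth measuring about 1.3 mm small in that view, so I take the face as touching.
- **Last top and scene views:** The top view shows the grey bust and amber bottle where they started. The scene view agrees on the bust's pose and shows the orange face against the stop. In the top view the arm hides part of the white bust, so that picture does not confirm it.
- **Disagreement:** The scene camera put the stop's ends 3 to 7 mm from where the wrist camera did, so I used the wrist camera and the contact force.

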